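# Tilt the pump module to 45 degrees and lock it with the index pin

## Robot

A 6-joint arm with a two-finger parallel gripper is mounted at the origin on the work surface. World frame = base frame: x ahead of the robot, y to its left, z up, the work surface at z = 0. Lengths are in m, angles in rad, forces in N, time in s.
With the tool pointing down it reaches from about 0.25 to 0.775 m from the base axis. Payload 4 kg.
Tool frame: the origin (TCP) lies at the very end of the fingers, on their centre line; the grasp point (between the pads) lies 19 mm behind it; z points along the fingers, y is the line along which they close (so a half turn about z gives the same grasp; the last joint's range is limited). The gripper opens to 94 mm and grips with 3 to 60 N. Pads are 16 mm wide; open, the fingers measure 119 mm over their backs; the gripper's body (75 mm by 177 mm) begins 78 mm behind the grasp point.
Start: joints at [1.12, 0.087, 1.371, -0, 1.684, -0.103], TCP at [0.187, 0.517, 0.206] pointing down, gripper open.
Joint ranges: [-3.1, 3.1], [-0.76, 2.03], [0.27, 2.55], [-1.08, 4.22], [0.17, 2.65], [-2.57, 2.57]. Speed limits (rad/s): [2.79, 2.79, 3.14, 3.14, 3.14, 3.14].

## Interface

Orientations are given as [roll, pitch, yaw] about the fixed x, y, z axes, in that order (R = Rz(yaw) Ry(pitch) Rx(roll)).
In Python, from workcell import ctrl gives the robot as it stands. The module is installed in compiled form; this text tells all that it offers.
- The arm moves only by the shell command python3 -m creep 'ROWS' [FORCE]. ROWS is JSON, a list of rows, each an object of numbers: "rx", "ry", "rz": the turn, a rotation vector about the tool's x, y, z in rad; "dx", "dy", "dz": the shift along the tool's x, y, z in m; "jaw": the opening, from 0 (shut) to 1 (fully open). A call has 1 to 12 rows; each row shifts and turns the commanded pose from where the row before left it, along the tool's axes as they then stand; what a row does not reach is not made up. A row lasts 1/12 s, in which the tool goes at most 41.7 mm and 7.16 degrees, less where a joint would pass 70% of its speed; a pose out of reach is approached as far as the arm can. A call with a gripper value outside its range is refused whole. The fingers move at their own pace and stop on an object; FORCE is the grip in N (left out, the last holds). Time passes only in rows, so rows that do not move let the fingers close. It gives the time, the measured TCP pose, the force, the opening and the grip force at its end, in the units of the state.
- ctrl.observe(): the state, without advancing time (a new reading comes with each control period).
- ctrl.grab_frame(name): name is "scene" or "top"; returns the picture (384x512x3 uint8, red, green, blue); there is no depth.
- ctrl.get_calibration(name): a dict with "mtx" (3x3 intrinsics, pixels), "k1" (the pictures are not rectified: a ray, as slopes to the right and down, at radius r is drawn at 1 + k1 r^2 times it, then the intrinsics apply), "world_to_cam" (4x4, takes a point from world to camera coordinates). Camera axes: x right, y up, looking along -z (the intrinsics and any distortion apply to the point x, -y, -z); pixel columns grow to the right and rows downward; lengths in m; the calibration is good to about 2 mm. A picture is of the moment at which its call begins. get_calibration takes no time and is no camera call.
- ctrl.job_done(): hands the job in; it is judged then, once.
The state is a dict: "t": time; "joint_positions": joint angles; "joint_vel": joint speeds; "effort": joint torques, N m; "tcp_pos": TCP position; "orientation": TCP orientation; "contact_force": force on the tool from outside, world axes, zero at the start; "ft_torque": the same for the moment, N m; "width": finger opening in m; "grasp_force": force on a finger pad.
Only numpy, scipy, OpenCV 4.12 (cv2) and the standard library are available. Lean on these libraries where they do the work, as an engineer would, in place of code of your own. Each camera call takes 0.05 s, during which the arm holds its last target. There are 200 camera calls.

## Task

Lean the blue-grey pump module in the tilting stand back to its steepest notch, 45 degrees, so that its front panel looks up and its top handle goes away from the robot, and lock it there by pushing the stand's captive pin fully home in that notch. Then let go, and leave the bottle, spanner and tray where they are.

Things in the scene. Friction and masses are not known exactly. Their poses are not given: they have to be found in the camera images.
- tilt_stand: Aluminium tilting stand fixed to the bench: base plate 240 x 350 x 12 mm (centre at y -20 mm), two upright cheeks at y +-125 mm, 14 mm thick, 190 mm high. Origin on the bench midway between the cheeks; x points away from the robot at yaw 0, y left along the trunnion axis, z up.
- trunnion (a point): Point on the trunnion axis (along the stand's y) midway between the cheeks, 140 mm above the bench. Axes as the stand's.
- sector (a point): Centre of the steel index sector, on the trunnion axis outside the right cheek (stand y -155 mm). Radius 90 mm, 16 mm thick, turns with the module. Its rim has three notches, 21 mm wide with rounded lips and about 22 mm deep, that meet the pin at 0, 22.5 and 45 degrees of lean.
- pin_guide (a point): Outer end of the fixed steel guide block of the locking pin, 128 mm from the trunnion axis at stand y -155 mm. The pin's axis points at the trunnion axis and leans 35 degrees from vertical, outer end towards the robot: outward direction (-0.574, 0, 0.819) in the stand's frame.
- guard (a point): Centre of the fixed knock guard: an open U of 10 mm steel bar, 80 mm wide along y and 150 mm long, parallel to the pin's axis, 65 mm clear of it on the far and upper side, reaching 80 mm beyond the knob's end; top about 402 mm above the bench. It overhangs the knob: a gripper pointing straight down strikes it; one leaning along the pin's axis clears it.
- cradle (a joint): Lean of the module, rad: 0 level, positive leans back (front panel turns up, top handle goes away from the robot). Notches at 0, 0.393 and 0.785 (45 degrees, steepest). Ends of travel -0.35, 1.1. Starts unlocked, -0.3 to 0.25. Stiff hinge (0.5 N m, about 5 N at the handle): stays where it is left; the rounded pin centres the last 0.06 rad.
- bail_grip (a point): Middle of the module's top handle: bare aluminium bar, 16 mm diameter, 130 mm long along the stand's y, on two uprights; 115 mm from the trunnion axis (straight above it at joint 0), 75 mm above the top face of the module, a blue-grey box 160 x 200 x 80 mm (x, y, z) centred on the trunnion axis. Turns with the module.
- lock_pin (a joint): How far the captive pin is pushed in, m: 0 fully out (at the start), 0.025 fully home at its stop in a notch. Takes about 5 N (more when it must centre the module), slides along its own axis only and stays where it is left. Off a notch it stops on the rim after 3 mm.
- knob_top (a point): Centre of the flat outer end of the pin's round black knob (36 mm diameter, 32 mm long; the pin is 16 mm with a rounded tip). Site z points outward along the pin's axis. It lies 190 mm from the trunnion axis at stand y -155 mm with the pin out, 165 mm with it home; 296 mm above the bench when out.
- solvent_bottle: Bystander: capped glass solvent bottle, 84 mm in diameter, 190 mm tall, upright on the bench. Origin at the centre of its underside.
- spanner: Bystander: steel spanner 160 mm long lying flat along its own x. Origin at the middle of its underside.
- vial_tray: Bystander: white open tray 140 x 100 x 45 mm with dividers. Origin at the centre of its underside.

How it is judged:
On the way:
1. the module is swung back to the steepest notch while the pin is still out (value of joint cradle between 0.665 and 0.905 rad and value of joint lock_pin below 0.008 m), for 0.1 s.
At the end, for the whole second after the job is handed in: The module stands at rest at 45 degrees (0.785 rad, within 0.06) and the locking pin is home in that notch (pushed in more than 19 of its 25 mm) (value of joint cradle between 0.725 and 0.845 rad and value of joint lock_pin above 0.019 m and velocity of joint cradle between -0.05 and 0.05 rad/s); the robot touches nothing.
It fails at once if the bottle, the spanner or the tray is moved more than 30 mm (distance of any of solvent_bottle, spanner, vial_tray from where it was at the start of the episode above 0.03 m).
It also fails if it takes over 54 s, if anything falls off the work surface, if the arm or the gripper's body presses on something with over 40 N, if the wrist force passes 120 N, or if a joint passes its speed limit or range.

## Working session

There is one attempt and no reset: what is moved stays moved. The work goes in short steps, Python scripts to look and compute and a shell command to move; the robot and the scene stay as the last step left them, time stands still between calls to the robot, and variables do not carry over. Pictures are saved under pics/ and viewed, at most 10 in all, crops included, and the job is handed in when it is done.

```bash
mkdir -p pics; python3 - <<'E'
from workcell import ctrl
import cv2
for n in("scene","top"):
    cv2.imwrite(f"pics/{n}0.png",ctrl.grab_frame(n)[:,:,::-1]); c=ctrl.get_calibration(n); print(n,c)
s=ctrl.observe(); print(s)
E
```

```text
scene {'mtx': array([[463.91825762,   0.        , 256.97264451],
       [  0.        , 463.91825762, 190.27967833],
       [  0.        ,   0.        ,   1.        ]]), 'k1': 0.0013987402796315457, 'world_to_cam': array([[ 0.1989597 ,  0.97986919,  0.01647432, -0.15321967],
       [-0.76715377,  0.14526382,  0.62479877,  0.26703502],
       [ 0.60982795, -0.13694811,  0.780612  , -1.6927857 ],
       [ 0.        ,  0.        ,  0.        ,  1.        ]])}
top {'mtx': array([[428.46197213,   0.        , 260.9333232 ],
       [  0.        , 428.46197213, 186.06287003],
       [  0.        ,   0.        ,   1.        ]]), 'k1': -0.12512436223420054, 'world_to_cam': array([[-0.02244383, -0.99936941,  0.02751476,  0.03598386],
       [ 0.99601855, -0.01997661,  0.0868791 , -0.55381047],
       [-0.08627466,  0.02935511,  0.99583882, -1.27486822],
       [ 0.        ,  0.        ,  0.        ,  1.        ]])}
{'t': 0.1, 'joint_positions': array([ 1.11990076e+00,  8.78882065e-02,  1.37206053e+00,  5.06306804e-05,
        1.68360129e+00, -1.03082415e-01]), 'joint_vel': array([-0.00093871, -0.00178469, -0.00343884,  0.00041239,  0.00011636,
        0.00116808]), 'effort': array([ 2.14369466e-03, -3.41248584e+01, -3.03304517e+01,  7.18999933e-02,
        3.04026715e-02, -1.04260494e-04]), 'tcp_pos': array([0.18723233, 0.51664074, 0.20443894]), 'orientation': array([-3.13965085e+00, -2.51466005e-04,  2.79378491e+00]), 'contact_force': array([ 0.11464898,  0.33093471, -0.63863063]), 'ft_torque': array([-0.01923409,  0.00743988,  0.00787632]), 'grasp_force': 0.0, 'width': 0.09427711476097675}
```

View pics/scene0.png

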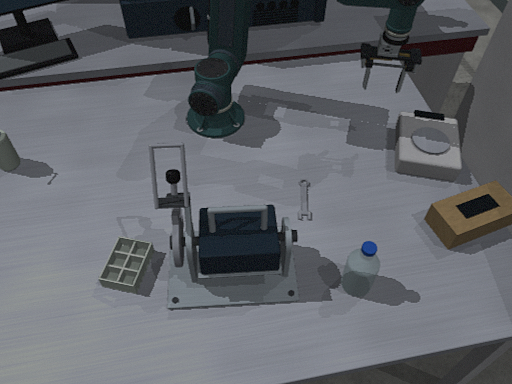

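View pics/top0.png

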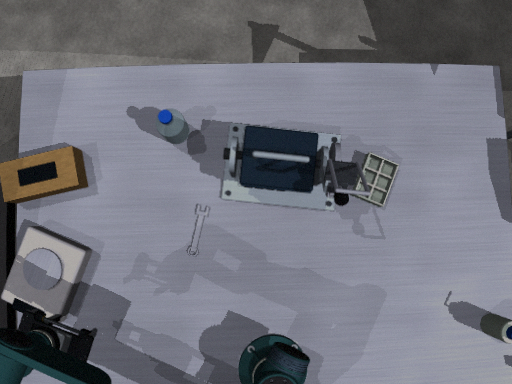

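The scene view shows the stand with its handle at about (240,215), the knob at (173,177) and the guard at (168,150). In the top view the plate spans about (221..341, 123..209), with the bail at (281,156) and the knob at (341,199). I'll enlarge both to get accurate pixels.

```bash
python3 - <<'E'
import cv2,numpy as np
a=cv2.imread("pics/scene0.png")[135:315,140:310]; b=cv2.imread("pics/top0.png")[110:220,210:380]
f=lambda i,k:cv2.convertScaleAbs(cv2.resize(i,None,fx=k,fy=k,interpolation=cv2.INTER_CUBIC),alpha=1.6,beta=10)
cv2.imwrite("pics/a1.png",f(a,3.3)); cv2.imwrite("pics/b1.png",f(b,4.7))
E
```

```text
(no output)
```

View pics/a1.png

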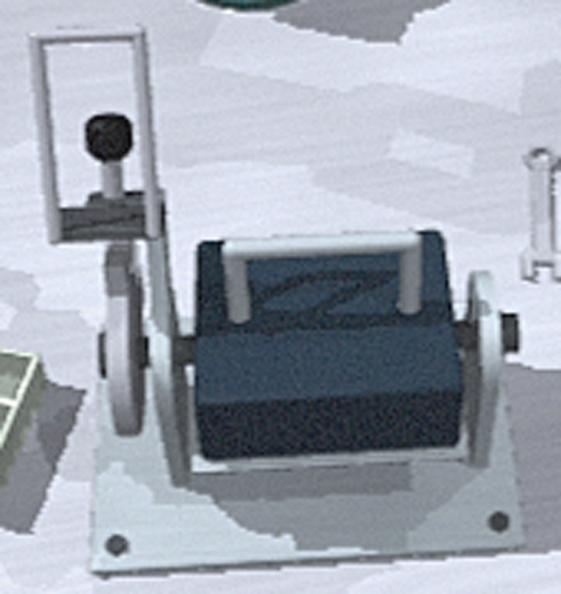

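View pics/b1.png

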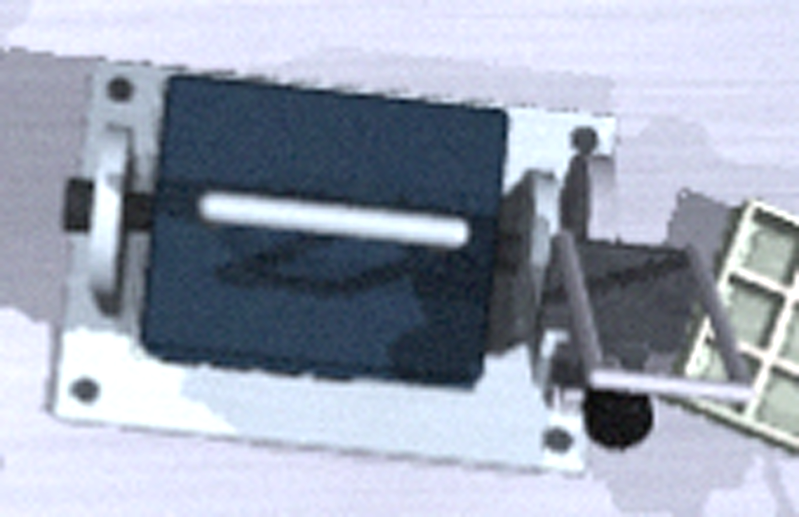

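The enlarged crops show:

| Feature | Top crop | Scene crop |
|---|---|---|
| Plate bolts | (120,89), (585,139), (557,440), (85,390) | – |
| Bail ends | (203,207), (465,234) | (226,247), (418,242) |
| Knob | (619,413) | (108,137) |

```bash
cat > h.py <<'E'
import numpy as np,cv2
from workcell import ctrl
from scipy.spatial.transform import Rotation as R
def ray(n,uv):
    c=ctrl.get_calibration(n);K=c["mtx"];M=c["world_to_cam"]
    p=cv2.undistortPoints(np.array([[uv]],float),K,np.array([c["k1"],0,0,0.]))[0,0]
    d=M[:3,:3].T@np.array([p[0],-p[1],-1]); return -M[:3,:3].T@M[:3,3],d/np.linalg.norm(d)
def plane(n,uv,z):
    o,d=ray(n,uv); return o+d*(z-o[2])/d[2]
def tri(uvs,uvt):
    (o,d),(p,e)=ray("scene",uvs),ray("top",uvt)
    s=np.linalg.lstsq(np.c_[d,-e],p-o,rcond=None)[0]; a,b=o+s[0]*d,p+s[1]*e
    return (a+b)/2,np.linalg.norm(a-b)
def proj(n,X):
    c=ctrl.get_calibration(n);M=c["world_to_cam"];q=M[:3,:3]@X+M[:3,3]; x,y=q[0]/-q[2],-q[1]/-q[2]
    k=1+c["k1"]*(x*x+y*y);return c["mtx"][:2,:2]@[x*k,y*k]+c["mtx"][:2,2]
E
python3 - <<'E'
from h import *
np.set_printoptions(precision=4,suppress=True)
A=lambda u,v:((u+.5)/3.3-.5+140,(v+.5)/3.3-.5+135)
B=lambda u,v:((u+.5)/4.7-.5+210,(v+.5)/4.7-.5+110)
P=[plane("top",B(*q),.014)for q in[(120,89),(585,139),(557,440),(85,390)]]
print(np.array(P)); c=np.mean(P,0)
y=(P[0]-P[1]+P[3]-P[2])[:2]; yaw=np.arctan2(-y[0],y[1]); S=R.from_euler("z",yaw).as_matrix()
o=c+S@[0,.02,0];o[2]=0;print("bolts: stand",o,"yaw",yaw)
kn,e=tri(A(108,137),B(619,413));print("knob centre",kn,e)
L,e1=tri(A(226,247),B(203,207));Rr,e2=tri(A(418,242),B(465,234))
print("if L/R swapped",L,e1,Rr,e2)
L,e1=tri(A(418,242),B(203,207));Rr,e2=tri(A(226,247),B(465,234));m=(L+Rr)/2
print("bail",L,e1,Rr,e2,m)
v=S.T@(m-o); print("bail in stand",v,"lean",np.arctan2(v[0],v[2]-.14), "r",np.hypot(v[0],v[2]-.14))
print("knob in stand",S.T@(kn-o),"expected",np.array([0,-.155,.14])+.174*np.array([-.574,0,.819]))
E
```

```text
[[ 0.7354  0.0997  0.014 ]
 [ 0.6972 -0.2071  0.014 ]
 [ 0.4984 -0.1809  0.014 ]
 [ 0.5374  0.1256  0.014 ]]
bolts: stand [ 0.6196 -0.0208  0.    ] yaw -0.12524193314773022
knob centre [ 0.5003 -0.1637  0.2808] 0.000983523525731422
if L/R swapped [ 0.611  -0.0201  0.266 ] 0.13975025271315744 [ 0.6178 -0.0204  0.2904] 0.13734149476115015
bail [0.6172 0.0498 0.25  ] 0.0005178693757245829 [ 0.5993 -0.0898  0.2554] 0.0007025530918433607 [ 0.6083 -0.02    0.2527]
bail in stand [-0.0113 -0.0006  0.2527] lean -0.10035081505153937 r 0.11325083169515444
knob in stand [-0.1005 -0.1566  0.2808] expected [-0.0999 -0.155   0.2825]
```

The estimates agree to within a few millimetres. The stand is at (0.620, -0.021) with yaw -0.125, and the module leans about -0.10. First I raise the tool and turn it.

```bash
cat >> h.py <<'E'
O=np.array([.6196,-.0208,0]);YAW=-.125;S=R.from_euler("z",YAW).as_matrix()
def delta(p,Rt):
    """tool-frame shift and rotvec to world target"""
    s=ctrl.observe();T=R.from_euler("xyz",s["orientation"])
    print("t %.2f"%s["t"],"tcp",np.round(s["tcp_pos"],4),"shift",np.round(T.inv().apply(p-s["tcp_pos"]),4),"rot",np.round((T.inv()*Rt).as_rotvec(),3),"q",np.round(s["joint_positions"],2),"F",np.round(s["contact_force"],1),"w",round(s["width"],4))
def down(tilt=0): # tool y along stand x; tilt>0: fingers point away from robot
    z=np.array([np.sin(tilt),0,-np.cos(tilt)]);y=np.array([np.cos(tilt),0,np.sin(tilt)])
    return R.from_matrix(S@np.c_[np.cross(y,z),y,z])
def bail(th): return O+S@np.array([.115*np.sin(th),0,.14+.115*np.cos(th)])
E
python3 -m creep '[{"dz":-0.04,"rz":0.12},{"dz":-0.04,"rz":0.12},{"dz":-0.04,"rz":0.12},{"dz":-0.04,"rz":0.12},{"dz":-0.04,"rz":0.12},{"rz":0.12},{"rz":0.12},{"rz":0.12},{"rz":0.12},{"rz":0.12},{"rz":0.12},{}]'
python3 -c "
from h import *
b=bail(-.1);print(b);delta(b+[0,0,.15],down())"
```

```text
[ 0.60820873 -0.01936863  0.25442548]
t 0.10 tcp [0.1872 0.5166 0.2044] shift [-0.5784 -0.3608 -0.1994] rot [-2.000e-03  1.000e-03  1.348e+00] q [ 1.12  0.09  1.37  0.    1.68 -0.1 ] F [ 0.1  0.3 -0.6] w 0.0943$[0]: bad value
```

```bash
python3 -m creep '[{"rx":0,"ry":0,"rz":0.12,"dx":0,"dy":0,"dz":-0.04,"jaw":1}]'; echo; python3 -m creep '[{"dz":-0.04,"rz":0.12,"jaw":1}]'
```

```text
t: 0.18
tcp_pos: [0.1844, 0.5108, 0.2324]
orientation: [-3.115, 0.001, 2.672]
contact_force: [-0.5, -0.3, -2.6]
width: 0.0941
grasp_force: 0.0
$[0]: bad value
```

Every key is required in each row.

```bash
python3 -m creep '[{"rx":0,"ry":0,"rz":0.12,"dx":0,"dy":0,"dz":-0.04,"jaw":1},{"rx":0,"ry":0,"rz":0.12,"dx":0,"dy":0,"dz":-0.04,"jaw":1},{"rx":0,"ry":0,"rz":0.12,"dx":0,"dy":0,"dz":-0.04,"jaw":1},{"rx":0,"ry":0,"rz":0.12,"dx":0,"dy":0,"dz":-0.04,"jaw":1},{"rx":0,"ry":0,"rz":0.12,"dx":0,"dy":0,"dz":0,"jaw":1},{"rx":0,"ry":0,"rz":0.12,"dx":0,"dy":0,"dz":0,"jaw":1},{"rx":0,"ry":0,"rz":0.12,"dx":0,"dy":0,"dz":0,"jaw":1},{"rx":0,"ry":0,"rz":0.12,"dx":0,"dy":0,"dz":0,"jaw":1},{"rx":0,"ry":0,"rz":0.12,"dx":0,"dy":0,"dz":0,"jaw":1},{"rx":0,"ry":0,"rz":0.12,"dx":0,"dy":0,"dz":0,"jaw":1},{"rx":0,"ry":0,"rz":0,"dx":0,"dy":0,"dz":0,"jaw":1},{"rx":0,"ry":0,"rz":0,"dx":0,"dy":0,"dz":0,"jaw":1}]'
python3 -c "
from h import *
delta(bail(-.1)+[0,0,.15],down())"
```

```text
t: 1.18
tcp_pos: [0.1874, 0.5171, 0.405]
orientation: [-3.141, 0.001, 1.477]
contact_force: [-0.0, 1.2, 0.5]
width: 0.0937
grasp_force: 0.0
t 1.18 tcp [0.1874 0.5171 0.405 ] shift [-0.4946  0.4692  0.0008] rot [-0.     0.001  0.031] q [1.12 0.14 0.92 0.   2.09 1.21] F [-0.   1.2  0.5] w 0.0937
```

```bash
python3 -m creep '[{"rx":0,"ry":0,"rz":0.03,"dx":-0.028,"dy":0.027,"dz":0,"jaw":1},{"rx":0,"ry":0,"rz":0,"dx":-0.028,"dy":0.027,"dz":0,"jaw":1},{"rx":0,"ry":0,"rz":0,"dx":-0.028,"dy":0.027,"dz":0,"jaw":1},{"rx":0,"ry":0,"rz":0,"dx":-0.028,"dy":0.027,"dz":0,"jaw":1},{"rx":0,"ry":0,"rz":0,"dx":-0.028,"dy":0.027,"dz":0,"jaw":1},{"rx":0,"ry":0,"rz":0,"dx":-0.028,"dy":0.027,"dz":0,"jaw":1},{"rx":0,"ry":0,"rz":0,"dx":-0.028,"dy":0.027,"dz":0,"jaw":1},{"rx":0,"ry":0,"rz":0,"dx":-0.028,"dy":0.027,"dz":0,"jaw":1},{"rx":0,"ry":0,"rz":0,"dx":-0.028,"dy":0.027,"dz":0,"jaw":1},{"rx":0,"ry":0,"rz":0,"dx":-0.028,"dy":0.027,"dz":0,"jaw":1},{"rx":0,"ry":0,"rz":0,"dx":-0.028,"dy":0.027,"dz":0,"jaw":1},{"rx":0,"ry":0,"rz":0,"dx":0,"dy":0,"dz":0,"jaw":1}]'
python3 -c "
from h import *
delta(bail(-.1)+[0,0,.15],down())"
```

```text
t: 2.18
tcp_pos: [0.4471, 0.1696, 0.4038]
orientation: [-3.141, 0.003, 1.437]
contact_force: [0.3, 0.7, 0.2]
width: 0.0939
grasp_force: 0.0
t 2.18 tcp [0.4471 0.1696 0.4038] shift [-0.1658  0.1848 -0.0002] rot [-0.001  0.003 -0.008] q [ 0.25 -0.02  1.09 -0.    2.08  0.38] F [0.3 0.7 0.2] w 0.0939
```

```bash
python3 -m creep '[{"rx":0,"ry":0,"rz":0,"dx":-0.026,"dy":0.030,"dz":0,"jaw":1},{"rx":0,"ry":0,"rz":0,"dx":-0.026,"dy":0.030,"dz":0,"jaw":1},{"rx":0,"ry":0,"rz":0,"dx":-0.026,"dy":0.030,"dz":0,"jaw":1},{"rx":0,"ry":0,"rz":0,"dx":-0.026,"dy":0.030,"dz":0,"jaw":1},{"rx":0,"ry":0,"rz":0,"dx":-0.026,"dy":0.030,"dz":0,"jaw":1},{"rx":0,"ry":0,"rz":0,"dx":-0.026,"dy":0.030,"dz":0,"jaw":1},{"rx":0,"ry":0,"rz":0,"dx":0,"dy":0,"dz":0,"jaw":1},{"rx":0,"ry":0,"rz":0,"dx":0,"dy":0,"dz":0,"jaw":1},{"rx":0,"ry":0,"rz":0,"dx":0,"dy":0,"dz":0,"jaw":1}]'
python3 - <<'E'
from h import *
delta(bail(-.1)+[0,0,-.019],down())
a=ctrl.grab_frame("scene")[80:320,120:340,::-1]
cv2.imwrite("pics/a2.png",cv2.convertScaleAbs(cv2.resize(a,None,fx=2.5,fy=2.5,interpolation=2),alpha=1.5))
E
```

```text
t: 2.93
tcp_pos: [0.6026, -0.0022, 0.4052]
orientation: [-3.14, -0.001, 1.446]
contact_force: [-0.2, -0.5, -0.0]
width: 0.0938
grasp_force: 0.0
t 2.93 tcp [ 0.6026 -0.0022  0.4052] shift [-0.0165  0.008   0.1697] rot [-0.001 -0.001 -0.   ] q [-0.1   0.27  0.76  0.    2.11  0.03] F [-0.2 -0.5 -0. ] w 0.0938
```

View pics/a2.png

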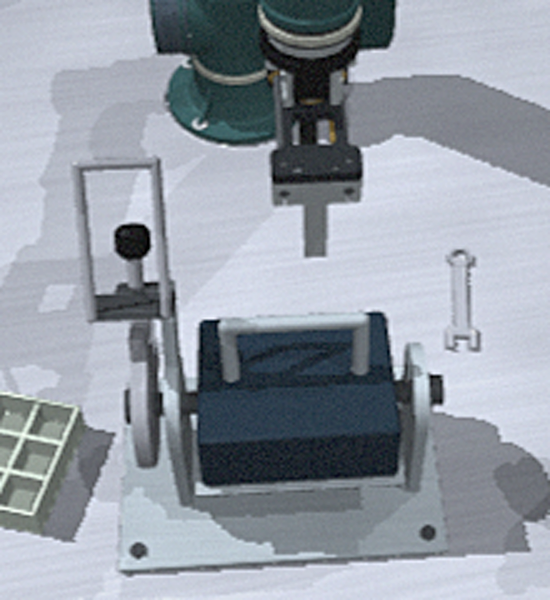

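The gripper hangs centred over the bail, which is at about (295,325), and is well clear of the guard at (118,235). Next I descend and grip.

```bash
python3 -m creep '[{"rx":0,"ry":0,"rz":0,"dx":-0.007,"dy":0.008,"dz":0.03,"jaw":1},{"rx":0,"ry":0,"rz":0,"dx":0,"dy":0,"dz":0.04,"jaw":1},{"rx":0,"ry":0,"rz":0,"dx":0,"dy":0,"dz":0.04,"jaw":1},{"rx":0,"ry":0,"rz":0,"dx":0,"dy":0,"dz":0.035,"jaw":1},{"rx":0,"ry":0,"rz":0,"dx":0,"dy":0,"dz":0.025,"jaw":1},{"rx":0,"ry":0,"rz":0,"dx":0,"dy":0,"dz":0,"jaw":1},{"rx":0,"ry":0,"rz":0,"dx":0,"dy":0,"dz":0,"jaw":0.5},{"rx":0,"ry":0,"rz":0,"dx":0,"dy":0,"dz":0,"jaw":0.1},{"rx":0,"ry":0,"rz":0,"dx":0,"dy":0,"dz":0,"jaw":0},{"rx":0,"ry":0,"rz":0,"dx":0,"dy":0,"dz":0,"jaw":0},{"rx":0,"ry":0,"rz":0,"dx":0,"dy":0,"dz":0,"jaw":0},{"rx":0,"ry":0,"rz":0,"dx":0,"dy":0,"dz":0,"jaw":0}]' 20
python3 - <<'E'
from h import *
delta(bail(-.1)+[0,0,-.019],down())
for t in np.arange(-.1,.8,.0885): print(np.round(S.T@(bail(t)-bail(-.1)),4))
E
```

```text
t: 3.98
tcp_pos: [0.6104, -0.0109, 0.2369]
orientation: [3.139, -0.0, 1.444]
contact_force: [0.9, -0.1, -0.6]
width: 0.0574
grasp_force: 0.0
t 3.98 tcp [ 0.6104 -0.0109  0.2369] shift [-0.0086 -0.0011  0.0014] rot [ 0.002 -0.    -0.002] q [-0.11  0.22  1.16  0.    1.76  0.02] F [ 0.9 -0.1 -0.6] w 0.0574
[0. 0. 0.]
[0.0102 0.     0.0006]
[ 0.0203 -0.      0.0002]
[ 0.0304 -0.     -0.001 ]
[ 0.0404 -0.     -0.0031]
[ 0.0501  0.     -0.0061]
[ 0.0595  0.     -0.0099]
[ 0.0686 -0.     -0.0146]
[ 0.0772  0.     -0.02  ]
[ 0.0853 -0.     -0.0262]
[ 0.0928 -0.     -0.0331]
```

Fingers are slow, so I keep closing.

```bash
python3 -m creep '[{"rx":0,"ry":0,"rz":0,"dx":0,"dy":0,"dz":0,"jaw":0},{"rx":0,"ry":0,"rz":0,"dx":0,"dy":0,"dz":0,"jaw":0},{"rx":0,"ry":0,"rz":0,"dx":0,"dy":0,"dz":0,"jaw":0},{"rx":0,"ry":0,"rz":0,"dx":0,"dy":0,"dz":0,"jaw":0},{"rx":0,"ry":0,"rz":0,"dx":0,"dy":0,"dz":0,"jaw":0},{"rx":0,"ry":0,"rz":0,"dx":0,"dy":0,"dz":0,"jaw":0},{"rx":0,"ry":0,"rz":0,"dx":0,"dy":0,"dz":0,"jaw":0},{"rx":0,"ry":0,"rz":0,"dx":0,"dy":0,"dz":0,"jaw":0}]' 20
```

```text
t: 4.65
tcp_pos: [0.6097, -0.0108, 0.2354]
orientation: [-3.141, -0.0, 1.444]
contact_force: [-1.6, 0.7, 0.1]
width: 0.0154
grasp_force: 20.0
```

The bar is gripped (15 mm). Now I swing it along the arc.

```bash
python3 -m creep '[{"rx":0,"ry":0,"rz":0,"dx":0,"dy":0.010,"dz":-0.0005,"jaw":0},{"rx":0,"ry":0,"rz":0,"dx":0,"dy":0.010,"dz":0.0003,"jaw":0},{"rx":0,"ry":0,"rz":0,"dx":0,"dy":0.010,"dz":0.0012,"jaw":0},{"rx":0,"ry":0,"rz":0,"dx":0,"dy":0.010,"dz":0.0021,"jaw":0},{"rx":0,"ry":0,"rz":0,"dx":0,"dy":0.010,"dz":0.003,"jaw":0},{"rx":0,"ry":0,"rz":0,"dx":0,"dy":0.0094,"dz":0.0038,"jaw":0},{"rx":0,"ry":0,"rz":0,"dx":0,"dy":0.0091,"dz":0.0047,"jaw":0},{"rx":0,"ry":0,"rz":0,"dx":0,"dy":0.0086,"dz":0.0054,"jaw":0},{"rx":0,"ry":0,"rz":0,"dx":0,"dy":0.0081,"dz":0.0062,"jaw":0},{"rx":0,"ry":0,"rz":0,"dx":0,"dy":0.0075,"dz":0.0069,"jaw":0},{"rx":0,"ry":0,"rz":0,"dx":0,"dy":0,"dz":0,"jaw":0},{"rx":0,"ry":0,"rz":0,"dx":0,"dy":0,"dz":0,"jaw":0}]' 20
python3 - <<'E'
from h import *
delta(bail(.785)+[0,0,-.019],down())
s=ctrl.observe();v=S.T@(s["tcp_pos"]+[0,0,.019]-O);print(v,np.arctan2(v[0],v[2]-.14),s["grasp_force"])
a=ctrl.grab_frame("scene")[80:320,120:340,::-1]
cv2.imwrite("pics/a3.png",cv2.convertScaleAbs(cv2.resize(a,None,fx=2.5,fy=2.5,interpolation=2),alpha=1.5))
E
```

```text
t: 5.65
tcp_pos: [0.7022, -0.0232, 0.2016]
orientation: [3.141, 0.001, 1.443]
contact_force: [1.6, -2.3, -1.9]
width: 0.0152
grasp_force: 20.0
t 5.65 tcp [ 0.7022 -0.0232  0.2016] shift [-0.008  -0.001  -0.0008] rot [ 0.     0.001 -0.003] q [-0.11  0.44  0.95 -0.    1.76  0.01] F [ 1.6 -2.3 -1.9] w 0.0152
[0.08228527 0.00794809 0.22056414] 0.79596660092758 20.000662207603455
```

View pics/a3.png

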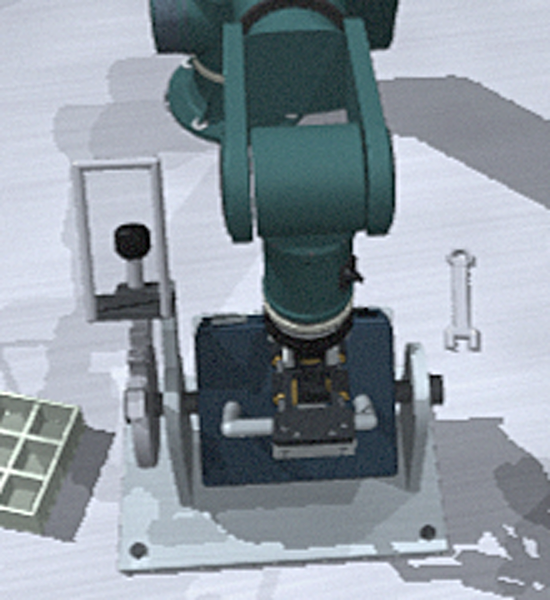

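The module leans about 45°, with the bail at about (295,425) under the gripper and the pin still out, with its knob at (132,240). I release and rise.

```bash
python3 -m creep '[{"rx":0,"ry":0,"rz":0,"dx":0,"dy":0,"dz":0,"jaw":0.5},{"rx":0,"ry":0,"rz":0,"dx":0,"dy":0,"dz":0,"jaw":0.5},{"rx":0,"ry":0,"rz":0,"dx":0,"dy":0,"dz":0,"jaw":0.5},{"rx":0,"ry":0,"rz":0,"dx":0,"dy":0,"dz":0,"jaw":0.5},{"rx":0,"ry":0,"rz":0,"dx":0,"dy":0,"dz":0,"jaw":0.5},{"rx":0,"ry":0,"rz":0,"dx":0,"dy":0,"dz":0,"jaw":0.5},{"rx":0,"ry":0,"rz":0,"dx":0,"dy":0,"dz":-0.03,"jaw":0.5},{"rx":0,"ry":0,"rz":0,"dx":0,"dy":0,"dz":-0.04,"jaw":0.5},{"rx":0,"ry":0,"rz":0,"dx":0,"dy":0,"dz":-0.04,"jaw":0.4},{"rx":0,"ry":0,"rz":0,"dx":0,"dy":-0.01,"dz":-0.04,"jaw":0},{"rx":0,"ry":0,"rz":0,"dx":0,"dy":-0.02,"dz":-0.04,"jaw":0},{"rx":0,"ry":0,"rz":0,"dx":0,"dy":-0.02,"dz":-0.04,"jaw":0}]' 20
cat >> h.py <<'E'
def axpt(r): return O+S@np.array([-.574*r,-.155,.14+.819*r])
PIN=down(np.radians(35))*R.from_euler("z",np.pi/2)
E
python3 - <<'E'
from h import *
delta(O+S@np.array([-.25,0,.45]),down())
E
```

```text
t: 6.7
tcp_pos: [0.6542, -0.0165, 0.4284]
orientation: [-3.141, -0.0, 1.444]
contact_force: [0.7, -0.7, 0.1]
width: 0.0234
grasp_force: 0.0
t 6.70 tcp [ 0.6542 -0.0165  0.4284] shift [-0.0091 -0.2838 -0.0216] rot [-0.    -0.    -0.002] q [-0.11  0.44  0.48  0.    2.22  0.02] F [ 0.7 -0.7  0.1] w 0.0234
```

```bash
python3 -m creep '[{"rx":0,"ry":0,"rz":0,"dx":0,"dy":-0.04,"dz":-0.01,"jaw":0},{"rx":0,"ry":0,"rz":0,"dx":0,"dy":-0.04,"dz":0,"jaw":0},{"rx":0,"ry":0,"rz":0,"dx":0,"dy":-0.04,"dz":0,"jaw":0},{"rx":0,"ry":0,"rz":0,"dx":0,"dy":-0.04,"dz":0,"jaw":0},{"rx":0,"ry":0,"rz":0,"dx":0,"dy":-0.04,"dz":0,"jaw":0},{"rx":0,"ry":0,"rz":0,"dx":0,"dy":-0.04,"dz":0,"jaw":0},{"rx":0,"ry":0,"rz":0,"dx":0,"dy":-0.04,"dz":0,"jaw":0},{"rx":-0.122,"ry":0,"rz":0,"dx":0,"dy":0,"dz":0,"jaw":0},{"rx":-0.122,"ry":0,"rz":0,"dx":0,"dy":0,"dz":0,"jaw":0},{"rx":-0.122,"ry":0,"rz":0,"dx":0,"dy":0,"dz":0,"jaw":0},{"rx":-0.122,"ry":0,"rz":0,"dx":0,"dy":0,"dz":0,"jaw":0},{"rx":-0.122,"ry":0,"rz":0,"dx":0,"dy":0,"dz":0,"jaw":0}]' 20
python3 -m creep '[{"rx":0,"ry":0,"rz":0.12,"dx":0,"dy":0,"dz":0,"jaw":0},{"rx":0,"ry":0,"rz":0.12,"dx":0,"dy":0,"dz":0,"jaw":0},{"rx":0,"ry":0,"rz":0.12,"dx":0,"dy":0,"dz":0,"jaw":0},{"rx":0,"ry":0,"rz":0.12,"dx":0,"dy":0,"dz":0,"jaw":0},{"rx":0,"ry":0,"rz":0.12,"dx":0,"dy":0,"dz":0,"jaw":0},{"rx":0,"ry":0,"rz":0.12,"dx":0,"dy":0,"dz":0,"jaw":0},{"rx":0,"ry":0,"rz":0.12,"dx":0,"dy":0,"dz":0,"jaw":0},{"rx":0,"ry":0,"rz":0.12,"dx":0,"dy":0,"dz":0,"jaw":0},{"rx":0,"ry":0,"rz":0.12,"dx":0,"dy":0,"dz":0,"jaw":0},{"rx":0,"ry":0,"rz":0.12,"dx":0,"dy":0,"dz":0,"jaw":0},{"rx":0,"ry":0,"rz":0.12,"dx":0,"dy":0,"dz":0,"jaw":0},{"rx":0,"ry":0,"rz":0.12,"dx":0,"dy":0,"dz":0,"jaw":0}]' 20
python3 - <<'E'
from h import *
delta(axpt(.32),PIN)
E
```

```text
t: 7.7
tcp_pos: [0.3766, 0.0189, 0.439]
orientation: [2.522, -0.0, 1.444]
contact_force: [0.9, 0.5, -0.3]
width: 0.0002
grasp_force: 0.0
t: 8.7
tcp_pos: [0.3767, 0.019, 0.4372]
orientation: [3.055, -0.605, 0.025]
contact_force: [-0.9, -0.3, 0.3]
width: 0.0006
grasp_force: 0.0
t 8.70 tcp [0.3767 0.019  0.4372] shift [0.0105 0.1667 0.0647] rot [0.001 0.    0.123] q [-0.07 -0.69  1.6  -0.03  1.62  1.49] F [-0.9 -0.3  0.3] w 0.0006
```

```bash
python3 -m creep '[{"rx":0,"ry":0,"rz":0.122,"dx":0,"dy":0,"dz":0,"jaw":0},{"rx":0,"ry":0,"rz":0,"dx":0.006,"dy":0.033,"dz":0,"jaw":0},{"rx":0,"ry":0,"rz":0,"dx":0.006,"dy":0.033,"dz":0,"jaw":0},{"rx":0,"ry":0,"rz":0,"dx":0.006,"dy":0.033,"dz":0,"jaw":0},{"rx":0,"ry":0,"rz":0,"dx":0.006,"dy":0.033,"dz":0.02,"jaw":0},{"rx":0,"ry":0,"rz":0,"dx":0.006,"dy":0.032,"dz":0.02,"jaw":0},{"rx":0,"ry":0,"rz":0,"dx":0,"dy":0,"dz":0.02,"jaw":0},{"rx":0,"ry":0,"rz":0,"dx":0,"dy":0,"dz":0,"jaw":0},{"rx":0,"ry":0,"rz":0,"dx":0,"dy":0,"dz":0,"jaw":0},{"rx":0,"ry":0,"rz":0,"dx":0,"dy":0,"dz":0,"jaw":0}]' 20
python3 - <<'E'
from h import *
delta(axpt(.19),PIN)
f=[cv2.resize(ctrl.grab_frame(n)[a:a+150,b:b+200,::-1],None,fx=2,fy=2,interpolation=2)*1 for n,a,b in(("scene",90,90),("top",130,240))]
cv2.imwrite("pics/c1.png",cv2.convertScaleAbs(np.hstack(f),alpha=1.6))
E
```

```text
t: 9.53
tcp_pos: [0.4158, -0.1406, 0.406]
orientation: [3.135, -0.61, -0.114]
contact_force: [0.3, 0.0, 1.0]
width: 0.0005
grasp_force: 0.0
t 9.53 tcp [ 0.4158 -0.1406  0.406 ] shift [0.0007 0.0106 0.1352] rot [0.001 0.001 0.009] q [-0.72 -0.57  1.62  0.33  1.57  1.05] F [0.3 0.  1. ] w 0.0005
```

View pics/c1.png

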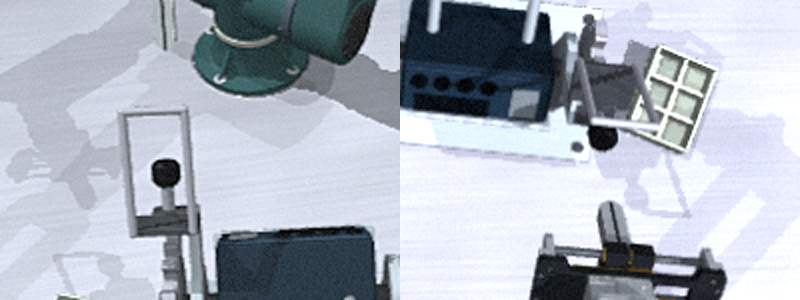

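The top view shows the closed fingers at about (607,215) pointing at the knob (602,137). The wide side of the gripper runs along y, so the guard is cleared. I correct by 10 mm sideways and approach.

```bash
python3 -m creep '[{"rx":0,"ry":0,"rz":0.009,"dx":0.0007,"dy":0.0105,"dz":0.01,"jaw":0},{"rx":0,"ry":0,"rz":0,"dx":0,"dy":0,"dz":0.03,"jaw":0},{"rx":0,"ry":0,"rz":0,"dx":0,"dy":0,"dz":0.03,"jaw":0},{"rx":0,"ry":0,"rz":0,"dx":0,"dy":0,"dz":0.03,"jaw":0},{"rx":0,"ry":0,"rz":0,"dx":0,"dy":0,"dz":0.02,"jaw":0},{"rx":0,"ry":0,"rz":0,"dx":0,"dy":0,"dz":0,"jaw":0},{"rx":0,"ry":0,"rz":0,"dx":0,"dy":0,"dz":0,"jaw":0},{"rx":0,"ry":0,"rz":0,"dx":0,"dy":0,"dz":0,"jaw":0}]' 20
python3 - <<'E'
from h import *
delta(axpt(.19),PIN)
f=[cv2.resize(ctrl.grab_frame(n)[a:a+150,b:b+130,::-1],None,fx=3,fy=3,interpolation=2)*1 for n,a,b in(("scene",90,110),("top",130,270))]
cv2.imwrite("pics/c2.png",cv2.convertScaleAbs(np.hstack(f),alpha=1.6))
E
```

```text
t: 10.3
tcp_pos: [0.4835, -0.1609, 0.3081]
orientation: [3.141, -0.611, -0.126]
contact_force: [0.4, -0.3, -1.3]
width: 0.0004
grasp_force: 0.0
t 10.30 tcp [ 0.4835 -0.1609  0.3081] shift [-0.0002 -0.001   0.0151] rot [ 0.002  0.    -0.001] q [-0.63 -0.46  1.75  0.29  1.31  1.07] F [ 0.4 -0.3 -1.3] w 0.0004
```

View pics/c2.png

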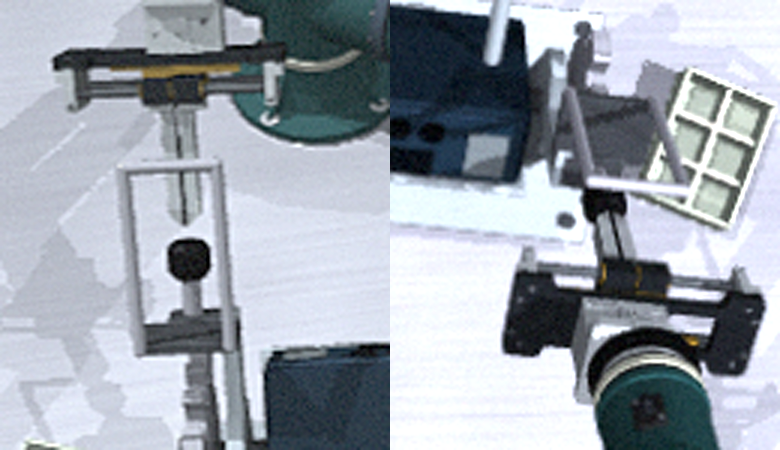

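The fingertips, scene panel (182,225), are lined up just short of the knob (188,258) and within a few millimetres of its axis. I push in slowly.

```bash
python3 -m creep '[{"rx":0,"ry":0,"rz":0,"dx":0,"dy":0,"dz":0.004,"jaw":0},{"rx":0,"ry":0,"rz":0,"dx":0,"dy":0,"dz":0.004,"jaw":0},{"rx":0,"ry":0,"rz":0,"dx":0,"dy":0,"dz":0.004,"jaw":0},{"rx":0,"ry":0,"rz":0,"dx":0,"dy":0,"dz":0.003,"jaw":0},{"rx":0,"ry":0,"rz":0,"dx":0,"dy":0,"dz":0.003,"jaw":0},{"rx":0,"ry":0,"rz":0,"dx":0,"dy":0,"dz":0.003,"jaw":0},{"rx":0,"ry":0,"rz":0,"dx":0,"dy":0,"dz":0.003,"jaw":0},{"rx":0,"ry":0,"rz":0,"dx":0,"dy":0,"dz":0,"jaw":0}]'
python3 -c "
from h import *
delta(axpt(.165),PIN)"
```

```text
t: 11.07
tcp_pos: [0.4972, -0.1627, 0.2861]
orientation: [-3.141, -0.608, -0.128]
contact_force: [-0.5, 0.5, 0.3]
width: 0.0005
grasp_force: 0.0
t 11.07 tcp [ 0.4972 -0.1627  0.2861] shift [ 0.0011 -0.0011  0.0142] rot [ 0.001  0.003 -0.002] q [-0.6  -0.43  1.77  0.28  1.25  1.08] F [-0.5  0.5  0.3] w 0.0005
```

```bash
python3 -m creep '[{"rx":0,"ry":0,"rz":0,"dx":0,"dy":0,"dz":0.003,"jaw":0},{"rx":0,"ry":0,"rz":0,"dx":0,"dy":0,"dz":0.003,"jaw":0}]'
python3 -m creep '[{"rx":0,"ry":0,"rz":0,"dx":0,"dy":0,"dz":0.003,"jaw":0},{"rx":0,"ry":0,"rz":0,"dx":0,"dy":0,"dz":0.002,"jaw":0}]'
python3 -c "
from h import *
delta(axpt(.165),PIN)
for n in('scene','top'): print(proj(n,axpt(.174)),proj(n,axpt(.149)))
f=[cv2.resize(ctrl.grab_frame(n)[a:a+150,b:b+130,::-1],None,fx=3,fy=3,interpolation=2)*1 for n,a,b in(('scene',90,110),('top',130,270))]
cv2.imwrite('pics/c3.png',cv2.convertScaleAbs(np.hstack(f),alpha=1.6))"
```

```text
t: 11.23
tcp_pos: [0.5003, -0.1631, 0.2816]
orientation: [-3.141, -0.608, -0.128]
contact_force: [-3.4, 0.4, 3.1]
width: 0.0008
grasp_force: 1.7
t: 11.4
tcp_pos: [0.5033, -0.1635, 0.2772]
orientation: [-3.141, -0.608, -0.128]
contact_force: [-2.7, 1.2, 3.1]
width: 0.0002
grasp_force: 1.7
t 11.40 tcp [ 0.5033 -0.1635  0.2772] shift [ 0.0011 -0.0011  0.0034] rot [ 0.001  0.003 -0.002] q [-0.6  -0.41  1.78  0.28  1.23  1.08] F [-2.7  1.2  3.1] w 0.0002
[172.76201967 175.88399635] [173.57729201 185.6321221 ]
[340.60821478 197.05684096] [339.36288132 191.84371364]
```

View pics/c3.png

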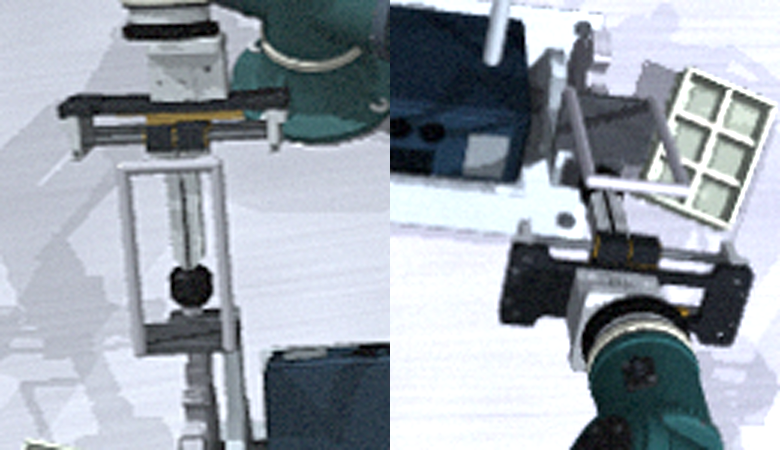

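The knob has moved from row 258 to 287 in the crop, about 25 mm. I push on until the force shows the stop.

```bash
python3 -m creep '[{"rx":0,"ry":0,"rz":0,"dx":0,"dy":0,"dz":0.002,"jaw":0},{"rx":0,"ry":0,"rz":0,"dx":0,"dy":0,"dz":0.001,"jaw":0}]'
python3 -m creep '[{"rx":0,"ry":0,"rz":0,"dx":0,"dy":0,"dz":0.001,"jaw":0},{"rx":0,"ry":0,"rz":0,"dx":0,"dy":0,"dz":0.001,"jaw":0},{"rx":0,"ry":0,"rz":0,"dx":0,"dy":0,"dz":0,"jaw":0}]'
python3 -c "
from h import *
delta(axpt(.165),PIN)"
```

```text
t: 11.67
tcp_pos: [0.5048, -0.1635, 0.2747]
orientation: [-3.141, -0.608, -0.128]
contact_force: [-2.2, 0.7, 2.2]
width: 0.0003
grasp_force: 1.6
t: 11.92
tcp_pos: [0.5051, -0.1636, 0.2747]
orientation: [3.141, -0.607, -0.126]
contact_force: [-11.1, 2.5, 8.9]
width: 0.0003
grasp_force: 6.3
t 11.92 tcp [ 0.5051 -0.1636  0.2747] shift [ 0.0012 -0.0009  0.0003] rot [ 0.002  0.004 -0.001] q [-0.59 -0.41  1.78  0.28  1.22  1.08] F [-11.1   2.5   8.9] w 0.0003
```

It has reached a hard stop: 14 N and 0.3 mm from the home position. I withdraw along the axis.

```bash
python3 -m creep '[{"rx":0,"ry":0,"rz":0,"dx":0,"dy":0,"dz":-0.01,"jaw":0},{"rx":0,"ry":0,"rz":0,"dx":0,"dy":0,"dz":-0.03,"jaw":0},{"rx":0,"ry":0,"rz":0,"dx":0,"dy":0,"dz":-0.03,"jaw":0},{"rx":0,"ry":0,"rz":0,"dx":0,"dy":0,"dz":-0.03,"jaw":0},{"rx":0,"ry":0,"rz":0,"dx":0,"dy":0,"dz":-0.03,"jaw":0},{"rx":0,"ry":0,"rz":0,"dx":0,"dy":0,"dz":-0.02,"jaw":0},{"rx":0,"ry":0,"rz":0,"dx":0,"dy":0,"dz":0,"jaw":0},{"rx":0,"ry":0,"rz":0,"dx":0,"dy":0,"dz":0,"jaw":0},{"rx":0,"ry":0,"rz":0,"dx":0,"dy":0,"dz":0,"jaw":0}]'
python3 -c "
from h import *
f=[cv2.resize(ctrl.grab_frame(n)[a:a+200,b:b+200,::-1],None,fx=2,fy=2,interpolation=2)*1 for n,a,b in(('scene',120,110),('top',80,200))]
cv2.imwrite('pics/c4.png',cv2.convertScaleAbs(np.hstack(f),alpha=1.6))"
```

```text
t: 12.67
tcp_pos: [0.4211, -0.153, 0.3944]
orientation: [-3.139, -0.606, -0.129]
contact_force: [0.6, -0.1, -0.1]
width: 0.0008
grasp_force: 0.0
```

View pics/c4.png

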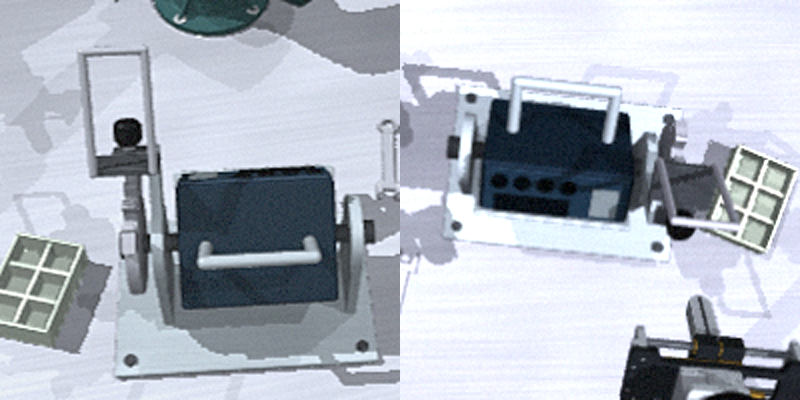

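The pin is home, with the knob at (127,131) against the guide. The module is leaned back at 45° with its bail at (258,255), and the robot is clear.

```bash
python3 -c "
from workcell import ctrl
print(ctrl.job_done())"
```

```text
the job is handed in; nothing more can be done
None
```

The module is leaned back to about 45°, the pin is pushed to its stop in that notch, the robot is clear, and I handed the job in at about 12.8 s; I don't have the verdict.

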